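Lay the glue bottle down in its nozzle-down rest

ROBOT

A 6-joint arm with a two-finger parallel gripper is mounted at the origin on the work surface; the furniture and walls round the work are solid. World frame = base frame: x ahead of the robot, y to its left, z up, the work surface at z = 0. Lengths are in mm, angles in rad, forces in N, time in s.
With the tool pointing down it reaches from about 250 to 800 mm from the base axis. Payload 3.9 kg.
Tool frame: the origin (TCP) lies midway between the tips of the shut fingers; the grasp point (between the pads) lies 19 mm behind it; z points along the fingers, y is the line along which they close (so a half turn about z gives the same grasp; the last joint's range is limited). The gripper opens to 85 mm and grips with 20 to 120 N. Pads are 22 mm wide; open, the fingers measure 114 mm over their backs; the gripper's body (76 mm by 85 mm) begins 54 mm behind the grasp point. The pads swing forward as they close: fully open they stand 13 mm farther back than shut.
Start: joints at [1.101, 0.26, -0.138, 1.173, 0, 1.571], TCP at [237.666, 468.113, 231.304] pointing down, gripper open.
Joint ranges: [-2.78, 2.78], [-0.83, 1.72], [-1.28, 1.37], [-1.9, 2.12], [-1.57, 1.48], [-3.14, 3.14]. Speed limits (rad/s): [2.57, 2.57, 3.14, 3.14, 3.14, 3.14].

INTERFACE

Orientations are given as a rotation vector (axis times angle).
In Python, from station import arm gives the robot as it stands.
- The arm moves only by the tool arm_command, never from a script. Its argument "plan" is text: rows parted by semicolons, each of 5 numbers parted by spaces: the closure, from 0 (fully open) to 1 (shut), then the shift along the tool's x, y, z in m, then the turn about the tool's z in degrees. In form: grip x y z twist; .... A call has 1 to 5 rows; each row shifts and turns the commanded pose from where the row before left it, along the tool's axes as they then stand; what a row does not reach is not made up. A row lasts 1/12 s, in which the tool goes at most 41.7 mm and 7.16 degrees, less where a joint would pass 70% of its speed; a pose out of reach is approached as far as the arm can. A call is refused whole if a number of a shift passes 0.0417 or a number of a turn 7.16, either way. A call with a gripper value outside its range is refused whole. The fingers move at their own pace and stop on an object; "squeeze" is the grip in N (left out, the last holds). Time passes only in rows, so rows that do not move let the fingers close. It gives the time, the measured TCP pose, the force, the opening and the grip force at its end, in the units of the state.
- arm.state(): the state, without advancing time (a new reading comes with each control period).
- arm.camera(name): name is "scene" or "top"; returns a dict with "color" (384x512x3 uint8, blue, green, red), "mtx" (3x3 intrinsics, pixels), "T" (4x4, takes a point from camera to world coordinates). Camera axes: x right, y up, looking along -z (the intrinsics and any distortion apply to the point x, -y, -z); pixel columns grow to the right and rows downward; lengths in mm; the calibration is good to about 2 mm. A picture is of the moment at which its call begins. There is no depth.
- arm.job_done(): hands the job in; it is judged then, once.
The state is a dict: "time_s": time; "joint_positions": joint angles; "joint_vel": joint speeds; "tau": joint torques, N m; "ee_pos": TCP position; "orientation": TCP orientation; "contact_force": force on the tool from outside, world axes, zero at the start; "torque": the same for the moment, N m; "gripper_width": finger opening in mm; "finger_force": force on a finger pad.
Only numpy, scipy, OpenCV 4.12 (cv2) and the standard library are available. Lean on these libraries where they do the work, as an engineer would, in place of code of your own. Each camera call takes 0.05 s, during which the arm holds its last target. There are 200 camera calls.

TASK

Put the white glue bottle away in its sloping wooden rest without gripping or lifting it: with the fingertips, push on its orange nozzle so that it tips over off its step and lies in the trough, nozzle downhill. Then push gently on its base until it is fully home, the nozzle touching the cork pad at the low end, and leave it lying there; disturb nothing else.

Things in the scene. Friction and masses are not known exactly. Their poses are not given: they have to be found in the camera images.
- glue_bottle: white glue bottle with an orange nozzle, 0.13 kg. Round body 47 mm in diameter and 100 mm tall, then a nozzle at most 24 mm across; 137 mm tall in all. Origin at the centre of its underside, z axis along the bottle to the nozzle. Starts standing upright on the step of the rest, any yaw.
- nozzle_tip (a point): tip of the orange nozzle, on the bottle's axis 137 mm from the underside. The bottle tips easily under a level push of under 1 N on the nozzle (110 to 130 mm above the underside); lower down the fingertips rub on the rising back of the bottle and the push grows hard.
- bottle_middle (a point): point on the bottle's axis 65 mm from the underside
- glue_rest: fixed wooden rest, 262 x 100 mm at the foot. Origin on the table under the middle of the place where the bottle stands, z up, x axis level along the rest to its low end: the direction in which the bottle must tip. At its low end an upright plate bears a round cork pad (34 mm in diameter); the middle of the pad's face, where the nozzle tip must come to, is at x 195, y 0, z 48 mm in this frame. The underside's centre is then at x about 61, z about 76 mm.
- step_top (a point): middle of the bottle's standing place on the step: a block 62 mm long (x from -35 to 27 mm in the frame of the rest), 70 mm wide, its flat top 60 mm above the table, no walls round it
- trough_mouth (a point): middle of the trough's upper end, at x 27, z 60 mm in the frame of the rest, level with the step. The floor, 32 mm wide, falls from here at 12 degrees along +x for 167 mm to the cork pad. From 35 mm down the slope on, sides rise at 60 degrees to 78 mm wide, 40 mm above the floor. A tipped bottle lies with its base near here, axis 23 mm above the floor; friction holds it until pushed along the slope (1 to 2 N).
- gem_jar: glass jar of blue gems with a gold lid, 62 mm in diameter, 90 mm tall, loose; bystander, origin at the centre of its underside
- clay_pot: small empty clay pot, 62 mm across the rim, 56 mm tall, loose; bystander, origin at the centre of its underside
- pin_tin: round blue tin with a grey lid, 70 mm in diameter, 36 mm tall, loose; bystander, origin at the centre of its underside
Mind the look-alikes: they are no part of the job. What is meant by the glue_bottle is not green or purple, and is the larger of those in its own colour.

How it is judged:
By the outcome, as a careful person would: the job done as asked, in the order asked, and still so for the second after the job is handed in, with the robot touching nothing.
It also fails if it takes over 45 s, if anything falls off the work surface, if the arm or the gripper's body presses on something with over 40 N, if the wrist force passes 120 N, or if a joint passes its speed limit or range.

## Working session

There is one attempt and no reset: what is moved stays moved. The work goes in short steps, Python scripts to look and compute and a tool call to move; the robot and the scene stay as the last step left them, time stands still between calls to the robot, and variables do not carry over. Pictures are saved under pics/ and viewed, at most 10 in all, crops included, and the job is handed in when it is done.

Besides the shell and the picture viewer there is one more tool, called after "Emit:" as a command line: name --argument value ..., lists and objects as JSON in quotes. arm_command: Moves the arm, as the interface text tells. Its arguments: {"type":"object","properties":{"plan":{"type":"string"},"squeeze":{"type":"number"}},"required":["plan"]}

```bash
mkdir -p pics; python3 - <<'E'
from station import arm
import cv2
for n in("scene","top"):
    c=arm.camera(n);cv2.imwrite(f"pics/{n}0.png",c["color"]);print(n,c["mtx"].tolist(),c["T"].round(3).tolist(),[k for k in c])
s=arm.state();print(s)
E
```

```text
scene [[389.9776535471742, 0.0, 253.80964822650813], [0.0, 389.9776535471742, 188.66226034550385], [0.0, 0.0, 1.0]] [[-0.412, -0.807, 0.423, 859.492], [0.911, -0.364, 0.192, 139.056], [-0.0, 0.465, 0.885, 909.947], [0.0, 0.0, 0.0, 1.0]] ['color', 'mtx', 'T']
top [[376.91477273261864, 0.0, 253.8440927117167], [0.0, 376.91477273261864, 197.2678328512225], [0.0, 0.0, 1.0]] [[0.025, 0.989, -0.146, 336.905], [-0.999, 0.031, 0.04, -8.146], [0.044, 0.145, 0.989, 1000.845], [0.0, 0.0, 0.0, 1.0]] ['color', 'mtx', 'T']
{'time_s': 0.1, 'joint_positions': array([ 1.10098651e+00,  2.60630764e-01, -1.39229612e-01,  1.17274884e+00,
       -1.28872278e-05,  1.57078819e+00]), 'joint_vel': array([ 0.00037203, -0.00213093,  0.00294727, -0.00260887,  0.00235773,
        0.00182674]), 'tau': array([ 2.43186872e-05, -4.06509054e+01,  2.54527402e+01,  1.00571313e-02,
       -6.55031613e-05,  1.36682780e-05]), 'ee_pos': array([237.39575062, 467.55693101, 230.54560612]), 'orientation': array([-7.31099259e-01, -3.05491706e+00,  2.77382462e-03]), 'contact_force': array([0.42223223, 0.02634176, 0.71012803]), 'torque': array([ 0.02121403, -0.0019958 , -0.02194283]), 'finger_force': 0.0, 'gripper_width': 85.50617233323524}
```

View pics/scene0.png

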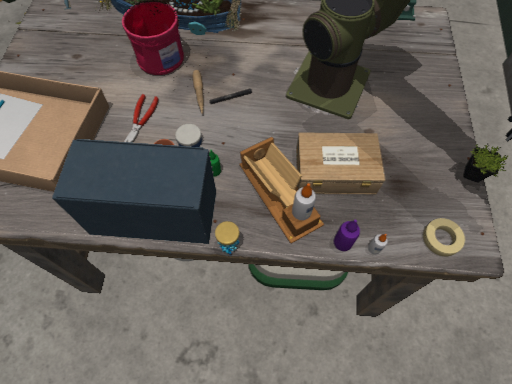

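View pics/top0.png

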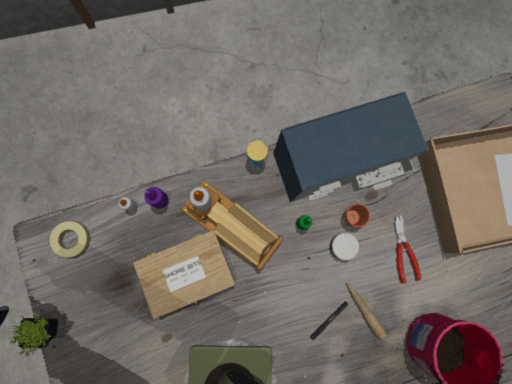

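The candidates in the scene view are: a large white bottle on the rest (304,203), a small white bottle (379,243), a purple one (347,235) and a green one (214,163). I choose the large white one on the rest, and will check it in a close crop.

```bash
cat > h.py <<'E'
import numpy as np,cv2
from station import arm
def proj(c,P):
    q=np.linalg.inv(c["T"])@np.append(P,1.);q=c["mtx"]@np.array([q[0],-q[1],-q[2]]);return q[:2]/q[2]
def ray(c,uv):
    d=np.linalg.inv(c["mtx"])@np.array([uv[0],uv[1],1.]);d=c["T"][:3,:3]@np.array([d[0],-d[1],-d[2]]);return c["T"][:3,3],d/np.linalg.norm(d)
def plane(c,uv,z):
    o,d=ray(c,uv);return o+d*(z-o[2])/d[2]
def tri(c1,u1,c2,u2):
    A=np.zeros((3,3));b=np.zeros(3)
    for c,u in((c1,u1),(c2,u2)):
        o,d=ray(c,u);M=np.eye(3)-np.outer(d,d);A+=M;b+=M@o
    return np.linalg.solve(A,b)
def orange(c,box):
    x0,y0,x1,y1=box;h=cv2.cvtColor(c["color"][y0:y1,x0:x1],cv2.COLOR_BGR2HSV)
    return cv2.inRange(h,(3,170,90),(16,255,255))
E
python3 - <<'E'
from h import *
S=arm.camera("scene");T=arm.camera("top")
a=cv2.resize(S["color"][130:240,230:340],(400*1,400),interpolation=cv2.INTER_CUBIC)
b=cv2.resize(T["color"][170:280,175:285],(400,400),interpolation=cv2.INTER_CUBIC)
cv2.imwrite("pics/crop.png",cv2.resize(np.hstack([a,b]),(800,400)))
for c in(S,T):print(proj(c,(0,0,0)),proj(c,(237,468,231)))
E
```

```text
[327.98981372  83.92194378] [524.45695075 156.12548971]
[229.62289222 388.77642268] [-11.25002837 298.3772523 ]
```

View pics/crop.png

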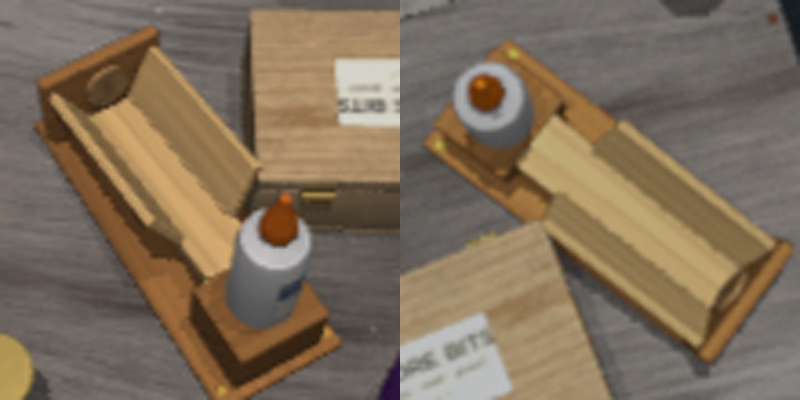

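The crop confirms it. The large white bottle with the orange nozzle stands on the step, and the trough runs up-left in the scene view (cork at crop 107,85) and down-right in the top view (cork at 737,290). The wooden box stands close beside the step.

```bash
python3 - <<'E'
from h import *
S=arm.camera("scene");T=arm.camera("top")
k=110/400
s=lambda u,v:(230+u*k-.4,130+v*k-.4)
t=lambda u,v:(175+(u-400)*k-.4,170+v*k-.4)
P={}
for n,a,b in [("tip",(286,198),(482,84)),("plateL",(38,85),(790,245)),("plateR",(155,30),(707,357)),("footL",(220,398),(507,42)),("footR",(342,342),(425,143)),("cork",(107,85),(737,290))]:
    p=tri(S,s(*a),T,t(*b));P[n]=p
    print(n,p.round(1),(proj(S,p)-s(*a)).round(1),(proj(T,p)-t(*b)).round(1))
x=(P["plateL"]+P["plateR"]-P["footL"]-P["footR"])[:2];print("yaw",np.degrees(np.arctan2(x[1],x[0])))
w=(P["footL"]-P["footR"])[:2];print("w yaw-90",np.degrees(np.arctan2(w[1],w[0])),np.linalg.norm(w))
x/=np.linalg.norm(x);o=P["cork"][:2]-195*x;print("origin from cork",o,"from tip",P["tip"][:2],"footmid",((P["footL"]+P["footR"])/2)[:2]+0)
for n,p in P.items():print(n,(p[:2]-o)@x,(p[:2]-o)@np.array([-x[1],x[0]]))
m=orange(S,(295,175,320,215));yy,xx=np.nonzero(m);print("orange S",xx.min()+295,xx.max()+295,yy.min()+175,yy.max()+175)
for n,uv in[("jar",(257,150)),("box corner",(175+(545-400)*k,170+225*k))]:print(n,plane(T,uv,90 if n=="jar" else 60))
print("boxtop tri",tri(S,s(250,12),T,t(612,400)),"box corner tri", tri(S,s(258,182),T,t(545,222)))
E
```

```text
tip [461.5  82.5 195.5] [-0.3 -0. ] [-0.3  0.1]
plateL [ 377.4 -117.5   68.3] [0.1 0. ] [ 0.1 -0. ]
plateR [300.9 -61.7  68.9] [-0.3 -0. ] [-0.3  0.1]
footL [521.3  83.9  16.4] [0.6 0.1] [ 0.5 -0.1]
footR [446.2 142.5   7.3] [-0.3 -0. ] [-0.3  0.1]
cork [345.6 -81.1  47.6] [-0.9 -0.2] [-0.9  0.2]
yaw -125.47816860692323
w yaw-90 -37.97979890651404 95.26195155180767
origin from cork [458.82414662  77.68663312] from tip [461.50428699  82.50912778] footmid [483.71021293 113.16973008]
tip -5.482668440702823 -0.6164040205626076
plateL 206.2383855916946 47.014221442731476
plateR 205.19065690385705 -47.671207701078245
footL -41.259892460142524 47.257089375492285
footR -45.41786843717421 -47.91407563383908
cork 195.0 1.8345900888687793e-14
orange S 302 311 183 196
jar [590.3734212  -49.52940559  90.        ]
box corner [385.79467793  48.65743607  60.        ]
boxtop tri [273.12936047  -0.44309987  90.35634753] box corner tri [387.90989215  50.45445145  69.86427816]
```

Emit:
arm_command --plan "1 0 0 0 4.3; 1 0 0 0 4.3; 1 -0.035 -0.01 0 0; 1 -0.035 -0.01 0 0; 1 -0.035 -0.01 0 0" --squeeze 20

```text
time_s: 0.72
ee_pos: [306.0, 382.0, 231.2]
orientation: [0.955, 2.993, -0.0]
contact_force: [0.7, 0.5, -0.7]
gripper_width: 25.5
finger_force: 0.0
```

Emit:
arm_command --plan "1 -0.035 -0.01 0 0; 1 -0.035 -0.01 0 0; 1 -0.035 -0.01 0 0; 1 -0.035 -0.01 0 0; 1 -0.035 -0.01 0 0"

```text
time_s: 1.13
ee_pos: [419.9, 238.8, 231.4]
orientation: [0.958, 2.992, 0.0]
contact_force: [0.6, -0.2, -0.3]
gripper_width: -0.0
finger_force: 0.0
```

Emit:
arm_command --plan "1 -0.035 -0.01 0 0; 1 -0.035 -0.01 0 0; 1 -0.03 0 0 0; 1 0 0 0 0; 1 0 0 0 0"

```text
time_s: 1.55
ee_pos: [489.8, 165.0, 231.0]
orientation: [-0.963, -2.99, -0.0]
contact_force: [0.7, -0.8, 0.4]
gripper_width: -0.1
finger_force: 0.0
```

```bash
cat >> h.py <<'E'
from scipy.spatial.transform import Rotation as Rn
X=np.array([-.581,-.814]);Y=np.array([.814,-.581]);O=np.array([460.5,80.5])
def st():
    s=arm.state();R=Rn.from_rotvec(s["orientation"]).as_matrix();p=s["ee_pos"];d=p[:2]-O
    print("t",round(s["time_s"],2),"p",p.round(1),"rest x,y",(d@X).round(1),(d@Y).round(1),"toolx",R[:,0].round(3),"tooly",R[:,1].round(3),"F",s["contact_force"].round(2),"w",round(s["gripper_width"],1),"j6",s["joint_positions"].round(2))
E
python3 - <<'E'
from h import *
st()
S=arm.camera("scene");T=arm.camera("top")
a=cv2.resize(S["color"][110:240,230:360],(400,400),interpolation=cv2.INTER_CUBIC)
b=cv2.resize(T["color"][150:280,155:285],(400,400),interpolation=cv2.INTER_CUBIC)
cv2.imwrite("pics/c2.png",np.hstack([a,b]))
E
```

```text
t 1.55 p [489.8 165.  231. ] rest x,y -85.7 -25.3 toolx [-0.812  0.583  0.   ] tooly [ 0.583  0.812 -0.   ] F [ 0.73 -0.83  0.41] w -0.1 j6 [ 0.32  0.25 -0.16  1.17  0.    0.95]
```

View pics/c2.png

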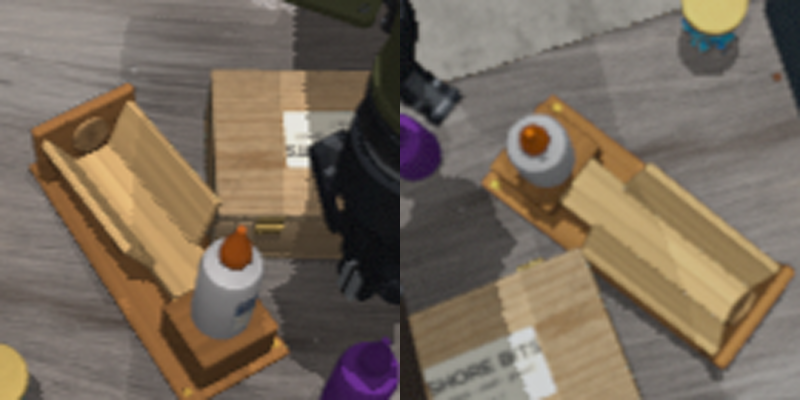

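The view shows the gripper shut, behind and to the right of the bottle, well clear of it. I shift 25 mm sideways, go down to the nozzle and then push.

Emit:
arm_command --plan "1 -0.025 0 0 0; 1 0 0 0.0275 0; 1 0 0 0.0275 0; 1 0 0 0 0; 1 0 0 0 0"

```text
time_s: 2.07
ee_pos: [506.8, 152.0, 175.4]
orientation: [-0.954, -2.989, 0.004]
contact_force: [0.2, -0.9, 0.2]
gripper_width: 0.1
finger_force: 0.0
```

Emit:
arm_command --plan "1 0 -0.01 0 0; 1 0 -0.01 0 0; 1 0 -0.01 0 0; 1 0 0 0 0; 1 0 0 0 0"

```text
time_s: 2.48
ee_pos: [491.7, 126.5, 177.4]
orientation: [0.959, 2.99, 0.002]
contact_force: [-0.2, 0.6, -0.1]
gripper_width: 0.1
finger_force: 0.0
```

```bash
python3 - <<'E'
from h import *
st()
S=arm.camera("scene");T=arm.camera("top")
a=cv2.resize(S["color"][130:240,250:360],(400,400),interpolation=cv2.INTER_CUBIC)
b=cv2.resize(T["color"][150:260,155:265],(400,400),interpolation=cv2.INTER_CUBIC)
cv2.imwrite("pics/c3.png",np.hstack([a,b]))
E
```

```text
t 2.48 p [491.7 126.5 177.4] rest x,y -55.5 -1.3 toolx [-0.813  0.582 -0.001] tooly [0.582 0.813 0.001] F [-0.24  0.61 -0.08] w 0.1 j6 [ 0.25  0.26 -0.28  1.03  0.    0.87]
```

View pics/c3.png

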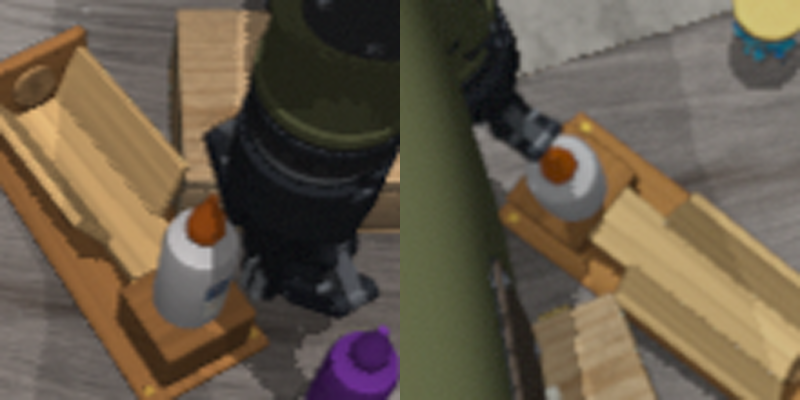

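```bash
python3 - <<'E'
from h import *
st()
S=arm.camera("scene");T=arm.camera("top");p=arm.state()["ee_pos"]
for d in(0,50,100):
    q=p+[0,0,d];print(d,(proj(S,q)-[250,130])*400/110,(proj(T,q)-[155,150])*400/110+[400,0])
s=[.583*40,.813*40,60];print("knuckle",(proj(T,p-s+[0,0,120])-[155,150])*400/110+[400,0])
b=cv2.resize(T["color"][140:220,155:255],(800,640),interpolation=cv2.INTER_CUBIC)[:600]
cv2.imwrite("pics/c4.png",b)
E
```

```text
t 2.58 p [492.2 127.  177. ] rest x,y -56.2 -1.2 toolx [-0.814  0.581 -0.001] tooly [0.581 0.814 0.001] F [-0.27  1.18  0.17] w -0.1 j6 [ 0.25  0.26 -0.28  1.02  0.    0.87]
0 [261.02070597 283.80546563] [483.92321029 108.17638067]
50 [275.32505285 244.69455223] [470.35458744  91.49864018]
100 [291.3918901  200.76464158] [454.95662042  72.57237914]
knuckle [523.35253329 130.50394528]
```

View pics/c4.png

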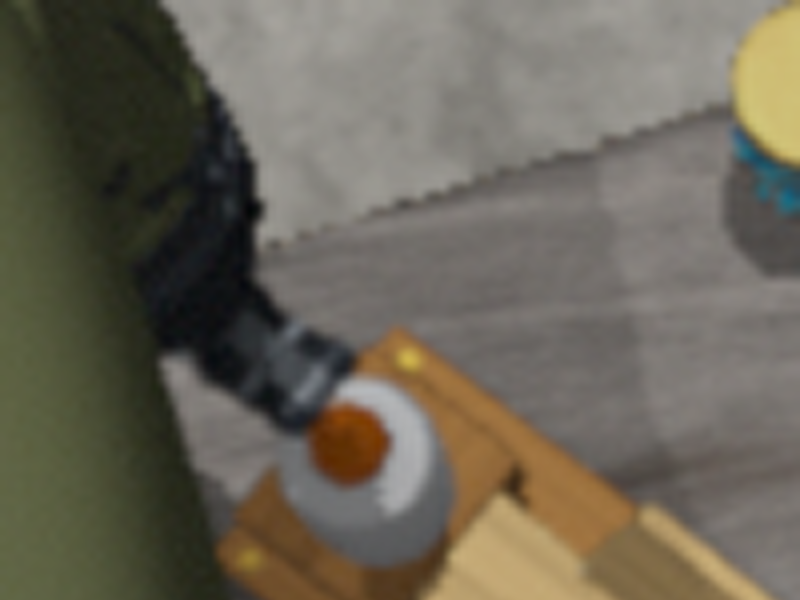

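Only the shut gripper's knuckle overhangs the nozzle in this view. It is well above it, and the fingertip itself is about 50 mm behind. I push slowly.

Emit:
arm_command --plan "1 -0.001 -0.006 0 0; 1 0 -0.006 0 0; 1 0 -0.006 0 0; 1 0 -0.004 0 0; 1 0 -0.004 0 0"

```text
time_s: 3.1
ee_pos: [477.0, 104.7, 176.2]
orientation: [-0.959, -2.991, 0.0]
contact_force: [-0.4, -0.2, 0.7]
gripper_width: 0.0
finger_force: 0.0
```

Emit:
arm_command --plan "1 0 -0.004 0 0; 1 0 -0.004 0 0; 1 0 -0.004 0 0; 1 0 -0.004 0 0; 1 0 -0.004 0 0"

```text
time_s: 3.52
ee_pos: [465.8, 88.7, 176.4]
orientation: [0.958, 2.992, 0.0]
contact_force: [0.0, -0.3, 0.4]
gripper_width: -0.1
finger_force: 0.2
```

```bash
python3 - <<'E'
from h import *
st()
S=arm.camera("scene");T=arm.camera("top")
a=cv2.resize(S["color"][110:240,230:360],(400,400),interpolation=cv2.INTER_CUBIC)
b=cv2.resize(T["color"][150:280,155:285],(400,400),interpolation=cv2.INTER_CUBIC)
cv2.imwrite("pics/c5.png",np.hstack([a,b]))
E
```

```text
t 3.52 p [465.8  88.7 176.4] rest x,y -9.8 -0.5 toolx [-0.814  0.581 -0.   ] tooly [0.581 0.814 0.   ] F [ 0.03 -0.31  0.42] w -0.1 j6 [ 0.19  0.21 -0.36  1.    0.    0.81]
```

View pics/c5.png

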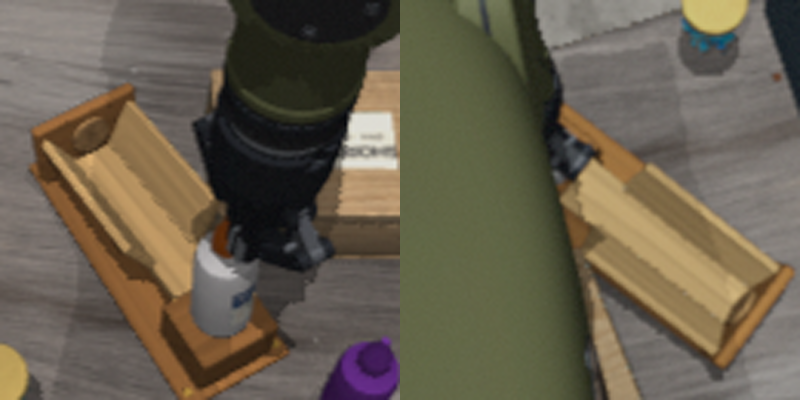

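The bottle is tilting towards the trough, with its base still on the step (scene crop 215,270). I keep pushing.

Emit:
arm_command --plan "1 0 -0.004 0 0; 1 0 -0.004 0 0; 1 0 -0.004 0 0; 1 0 -0.004 0 0; 1 0 -0.004 0 0"

```text
time_s: 4.03
ee_pos: [453.9, 72.3, 176.3]
orientation: [-0.958, -2.992, 0.0]
contact_force: [0.3, 0.6, 1.5]
gripper_width: 0.1
finger_force: 0.1
```

Emit:
arm_command --plan "1 0 -0.004 0 0; 1 0 -0.004 0 0; 1 0 -0.004 0 0; 1 0 0 0 0; 1 0 0 0 0"

```text
time_s: 4.45
ee_pos: [447.2, 62.8, 176.3]
orientation: [0.959, 2.992, 0.0]
contact_force: [0.6, 0.1, 0.4]
gripper_width: -0.0
finger_force: 0.0
```

```bash
python3 - <<'E'
from h import *
st()
S=arm.camera("scene");T=arm.camera("top")
a=cv2.resize(S["color"][110:240,230:360],(400,400),interpolation=cv2.INTER_CUBIC)
b=cv2.resize(T["color"][150:280,155:285],(400,400),interpolation=cv2.INTER_CUBIC)
cv2.imwrite("pics/c6.png",np.hstack([a,b]))
E
```

```text
t 4.45 p [447.2  62.8 176.3] rest x,y 22.2 -0.5 toolx [-0.814  0.581  0.   ] tooly [0.581 0.814 0.   ] F [0.57 0.12 0.39] w -0.0 j6 [ 0.14  0.17 -0.41  0.99  0.    0.76]
```

View pics/c6.png

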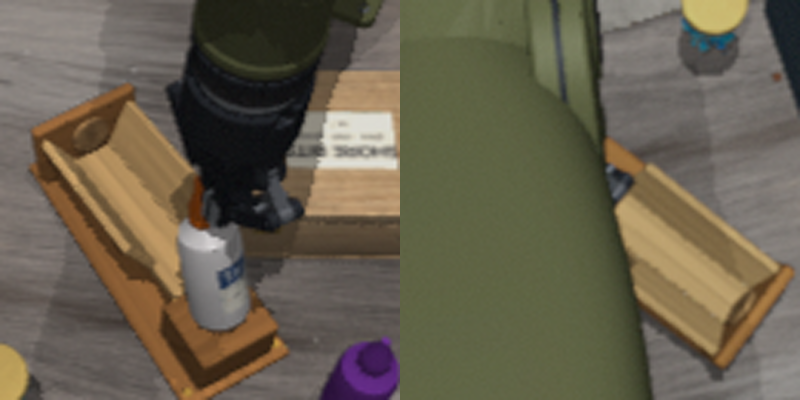

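The bottle leans about 20° and the fingertip is still behind the nozzle. I continue, and follow the orange pixels numerically to save pictures.

Emit:
arm_command --plan "1 0 -0.004 0 0; 1 0 -0.004 0 0; 1 0 -0.004 0 0; 1 0 0 0 0; 1 0 0 0 0"

```text
time_s: 4.97
ee_pos: [440.1, 53.0, 176.3]
orientation: [-0.959, -2.992, -0.0]
contact_force: [-0.1, -0.2, -0.0]
gripper_width: 0.2
finger_force: 0.0
```

```bash
cat >>h.py <<'E'
def look(n,box):
    c=arm.camera(n);m=orange(c,box);k,l,s,ce=cv2.connectedComponentsWithStats(m)
    for i in range(1,k):
        if s[i,4]>8:print(n,"orange",s[i]+[box[0],box[1],0,0,0],ce[i]+box[:2])
    return c
E
python3 - <<'E'
from h import *
st();look("scene",(235,135,330,215))
E
```

```text
t 4.97 p [440.1  53.  176.3] rest x,y 34.3 -0.6 toolx [-0.814  0.581  0.   ] tooly [0.581 0.814 0.   ] F [-0.13 -0.21 -0.03] w 0.2 j6 [ 0.12  0.15 -0.43  0.99  0.    0.74]
scene orange [273 159  13  17 118] [278.68644068 167.6440678 ]
```

Emit:
arm_command --plan "1 0 0 0 0; 1 0 0 0 0; 1 0 0 0 0; 1 0 0 0 0; 1 0 0 0 0"

```text
time_s: 5.43
ee_pos: [440.3, 53.2, 176.3]
orientation: [-0.958, -2.992, -0.0]
contact_force: [0.1, -1.1, 0.5]
gripper_width: 0.2
finger_force: 0.0
```

```bash
python3 - <<'E'
from h import *
st();c=look("scene",(235,135,330,215))
for x in (125,140,155,170,185):print(x,proj(c,np.append(O+x*X,60-(x-27)*np.tan(np.radians(12))+23)))
E
```

```text
t 5.43 p [440.3  53.2 176.3] rest x,y 33.9 -0.6 toolx [-0.814  0.581  0.   ] tooly [ 0.581  0.814 -0.   ] F [ 0.14 -1.09  0.48] w 0.2 j6 [ 0.12  0.16 -0.43  0.99  0.    0.74]
scene orange [268 160  10  12  51] [271.43137255 165.54901961]
125 [273.07061322 170.80027056]
140 [269.92900651 167.02061307]
155 [266.84310027 163.30796865]
170 [263.81142617 159.66057074]
185 [260.83256702 156.07671434]
```

The bottle has fallen and the nozzle pixels match it lying in the trough. I withdraw backwards and look.

Emit:
arm_command --plan "1 0 0.01 -0.02 0; 1 0 0.03 -0.02 0; 1 0 0.035 0 0; 1 0 0.035 0 0; 1 0 0.035 0 0"

```text
time_s: 5.9
ee_pos: [525.6, 172.5, 216.9]
orientation: [0.958, 2.991, 0.001]
contact_force: [1.4, -0.5, 1.1]
gripper_width: 0.1
finger_force: 0.0
```

Emit:
arm_command --plan "1 0.03 0.02 0 0; 1 0.03 0 0 0; 1 0.03 0 0 0; 1 0 0 0 0; 1 0 0 0 0"

```text
time_s: 6.32
ee_pos: [461.9, 240.5, 216.3]
orientation: [-0.954, -2.993, 0.001]
contact_force: [-0.4, -0.8, 0.2]
gripper_width: -0.2
finger_force: 0.0
```

```bash
python3 - <<'E'
from h import *
st()
S=look("scene",(235,135,330,215));T=look("top",(175,170,285,280))
a=cv2.resize(S["color"][120:240,230:350],(400,400),interpolation=cv2.INTER_CUBIC)
b=cv2.resize(T["color"][160:280,165:285],(400,400),interpolation=cv2.INTER_CUBIC)
cv2.imwrite("pics/c7.png",np.hstack([a,b]))
E
```

```text
t 6.32 p [461.9 240.5 216.3] rest x,y -131.1 -91.8 toolx [-0.816  0.579 -0.   ] tooly [ 0.579  0.816 -0.   ] F [-0.41 -0.83  0.21] w -0.2 j6 [ 0.48  0.26 -0.18  1.13 -0.    1.1 ]
scene orange [268 160  10  12  51] [271.43137255 165.54901961]
top orange [240 231  13  13  71] [246.3943662  237.11267606]
```

View pics/c7.png

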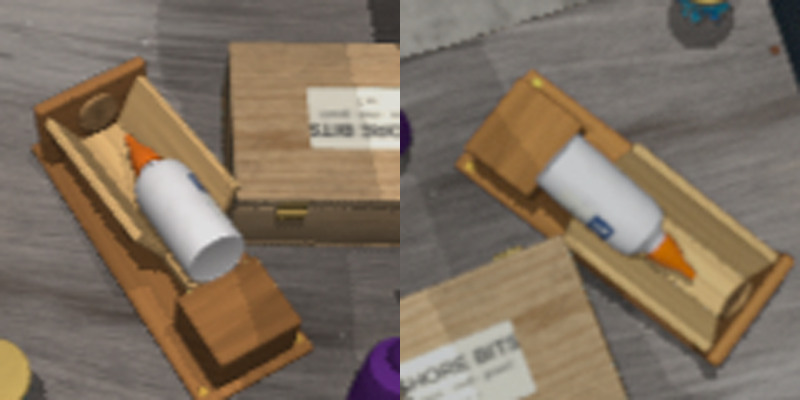

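Clear view: the bottle lies in the trough, nozzle downhill (tip at scene crop 127,135 and top crop 692,280), with a gap to the cork still left.

```bash
python3 - <<'E'
from h import *
S=arm.camera("scene");T=arm.camera("top")
for n,a,b in[("tip",(127,135),(692,280)),("cork",(100,112),(738,292)),("stepA",(302,318),(468,148)),("base hi",(238,240),(580,137)),("stepfrontR",(178,295),(505,83)),]:
    if n.startswith("step"):continue
    u=np.array([230,120])+np.array(a)*.3-.4;v=np.array([165,160])+np.array([b[0]-400,b[1]])*.3-.4
    p=tri(S,u,T,v);d=p[:2]-O;print(n,p.round(1),"rest",(d@X).round(1),(d@Y).round(1),(proj(S,p)-u).round(1))
for x in(30,40):
  p=np.append(O+x*X,83-(x-27)*.2126);print(x,(proj(S,p)-[230,120])/.3,(proj(T,p)-[165,160])/.3+[400,0])
E
```

```text
tip [359.9 -46.3  55.1] rest 161.7 -8.2 [0.5 0.1]
cork [350.8 -77.2  56.2] rest 192.1 2.3 [-0.9 -0.1]
base hi [451.7  54.3 127.3] rest 26.4 8.0 [-6.9 -1.2]
30 [214.54705856 254.72817204] [557.45539378 159.33437016]
40 [206.67290691 245.25514161] [568.43928013 167.86560798]
```

Emit:
arm_command --plan "1 -0.03 -0.025 0 0; 1 -0.03 -0.025 0 0; 1 -0.031 -0.025 0 0; 1 0 -0.025 0 0; 1 0 0 0 0"

```text
time_s: 6.93
ee_pos: [477.4, 100.8, 216.1]
orientation: [-0.968, -2.987, 0.004]
contact_force: [-0.7, 0.3, -0.4]
gripper_width: -0.1
finger_force: 0.0
```

Emit:
arm_command --plan "1 0 0 0.035 0; 1 0 0 0.035 0; 1 0 0 0.035 0; 1 0 0 0.025 0; 1 0 0 0 0"

```text
time_s: 7.35
ee_pos: [475.0, 104.1, 81.7]
orientation: [-0.958, -2.983, 0.007]
contact_force: [-0.2, -1.0, 0.0]
gripper_width: 0.1
finger_force: 0.0
```

```bash
python3 - <<'E'
from h import *
st();look("scene",(235,135,330,215))
E
```

```text
t 7.35 p [475.  104.1  81.7] rest x,y -27.7 -1.9 toolx [-0.813  0.582  0.006] tooly [ 0.582  0.813 -0.007] F [-0.24 -0.98  0.02] w 0.1 j6 [ 0.22  0.32 -0.48  0.78  0.    0.84]
scene orange [268 160  10  12  51] [271.43137255 165.54901961]
```

Emit:
arm_command --plan "1 -0.001 -0.006 0 0; 1 0 -0.006 0 0; 1 0 -0.006 0 0; 1 0 -0.006 0.001 0; 1 0 -0.004 0.001 0"

```text
time_s: 7.82
ee_pos: [463.6, 81.5, 85.4]
orientation: [0.959, 2.99, 0.001]
contact_force: [-1.3, -0.4, 0.1]
gripper_width: -0.2
finger_force: 0.0
```

Emit:
arm_command --plan "1 0 -0.003 0.001 0; 1 0 -0.003 0.001 0; 1 0 -0.003 0.001 0; 1 0 -0.003 0.001 0; 1 0 -0.003 0.001 0"

```text
time_s: 8.23
ee_pos: [454.6, 69.8, 79.2]
orientation: [-0.958, -2.992, 0.0]
contact_force: [-0.1, -0.4, 0.8]
gripper_width: 0.2
finger_force: 0.0
```

```bash
python3 - <<'E'
from h import *
st();look("scene",(235,135,330,215))
E
```

```text
t 8.23 p [454.6  69.8  79.2] rest x,y 12.2 1.4 toolx [-0.814  0.581  0.   ] tooly [ 0.581  0.814 -0.   ] F [-0.14 -0.36  0.84] w 0.2 j6 [ 0.15  0.28 -0.55  0.74  0.    0.77]
scene orange [268 160  10  12  51] [271.43137255 165.54901961]
```

Emit:
arm_command --plan "1 0 -0.003 0.0007 0; 1 0 -0.003 0.0007 0; 1 0 -0.003 0.0007 0; 1 0 -0.003 0.0007 0; 1 0 -0.003 0.0007 0"

```text
time_s: 8.7
ee_pos: [446.0, 57.6, 75.8]
orientation: [0.958, 2.992, 0.0]
contact_force: [0.4, -0.3, 0.8]
gripper_width: 0.0
finger_force: 0.4
```

```bash
python3 - <<'E'
from h import *
st();look("scene",(235,135,330,215))
E
```

```text
t 8.7 p [446.   57.6  75.8] rest x,y 27.1 1.5 toolx [-0.814  0.581 -0.   ] tooly [0.581 0.814 0.   ] F [ 0.37 -0.29  0.77] w 0.0 j6 [ 0.13  0.26 -0.58  0.72  0.    0.75]
scene orange [265 158  10  12  53] [268.88679245 162.86792453]
```

Emit:
arm_command --plan "1 0 -0.003 0.0007 0; 1 0 -0.003 0.0007 0; 1 0 -0.003 0.0007 0; 1 0 -0.003 0.0007 0; 1 0 0 0 0"

```text
time_s: 9.17
ee_pos: [438.4, 47.4, 72.8]
orientation: [-0.959, -2.991, 0.001]
contact_force: [-0.0, -0.2, 0.6]
gripper_width: 0.1
finger_force: 0.1
```

```bash
python3 - <<'E'
from h import *
st();look("scene",(235,135,330,215))
E
```

```text
t 9.17 p [438.4  47.4  72.8] rest x,y 39.8 1.2 toolx [-0.814  0.581  0.   ] tooly [ 0.581  0.814 -0.001] F [-0.02 -0.19  0.61] w 0.1 j6 [ 0.11  0.26 -0.6   0.71 -0.    0.73]
scene orange [262 155  10  12  53] [265.8490566  159.98113208]
```

Emit:
arm_command --plan "1 0 -0.002 0.0005 0; 1 0 -0.002 0.0005 0; 1 0 0 0 0"

```text
time_s: 9.47
ee_pos: [436.5, 44.5, 72.0]
orientation: [-0.958, -2.992, 0.0]
contact_force: [0.5, 0.1, 0.3]
gripper_width: -0.0
finger_force: 0.3
```

```bash
python3 - <<'E'
from h import *
st();look("scene",(235,135,330,215))
E
```

```text
t 9.47 p [436.5  44.5  72. ] rest x,y 43.2 1.4 toolx [-0.814  0.581  0.   ] tooly [ 0.581  0.814 -0.   ] F [0.5  0.06 0.33] w -0.0 j6 [ 0.1   0.25 -0.61  0.71 -0.    0.72]
scene orange [261 154  11  12  54] [264.81481481 158.90740741]
```

Emit:
arm_command --plan "1 0 -0.001 0.0002 0; 1 0 -0.001 0.0002 0; 1 0 0 0 0; 1 0 0 0 0"

```text
time_s: 9.85
ee_pos: [435.4, 43.0, 71.6]
orientation: [-0.958, -2.992, 0.0]
contact_force: [-1.2, 0.7, 0.8]
gripper_width: 0.0
finger_force: 0.2
```

```bash
python3 - <<'E'
from h import *
st();look("scene",(235,135,330,215))
E
```

```text
t 9.85 p [435.4  43.   71.6] rest x,y 45.1 1.4 toolx [-0.814  0.581  0.   ] tooly [ 0.581  0.814 -0.   ] F [-1.23  0.74  0.75] w 0.0 j6 [ 0.1   0.25 -0.61  0.71 -0.    0.72]
scene orange [260 154  11  11  52] [264.40384615 158.40384615]
```

Emit:
arm_command --plan "1 0 -0.001 0.0002 0; 1 0 -0.001 0.0002 0; 1 0 0 0 0; 1 0 0 0 0"

```text
time_s: 10.23
ee_pos: [434.2, 41.3, 71.2]
orientation: [-0.958, -2.992, 0.0]
contact_force: [0.7, 0.9, 0.2]
gripper_width: 0.1
finger_force: 0.2
```

```bash
python3 - <<'E'
from h import *
st();look("scene",(235,135,330,215))
E
```

```text
t 10.23 p [434.2  41.3  71.2] rest x,y 47.2 1.4 toolx [-0.814  0.581  0.   ] tooly [ 0.581  0.814 -0.   ] F [0.7  0.89 0.23] w 0.1 j6 [ 0.09  0.25 -0.62  0.7  -0.    0.71]
scene orange [260 153  11  12  54] [263.7962963  158.05555556]
```

Emit:
arm_command --plan "1 0 -0.001 0.0002 0; 1 0 0 0 0; 1 0 0 0 0"

```text
time_s: 10.53
ee_pos: [433.7, 40.5, 71.0]
orientation: [-0.958, -2.992, 0.0]
contact_force: [-0.2, 1.2, 0.5]
gripper_width: -0.0
finger_force: 0.2
```

Emit:
arm_command --plan "1 0 -0.001 0.0002 0; 1 0 0 0 0; 1 0 0 0 0"

```text
time_s: 10.78
ee_pos: [433.8, 40.1, 71.0]
orientation: [0.958, 2.991, 0.002]
contact_force: [1.0, 2.0, 1.2]
gripper_width: -0.3
finger_force: 1.2
```

```bash
python3 - <<'E'
from h import *
st();look("scene",(235,135,330,215))
E
```

```text
t 10.78 p [433.8  40.1  71. ] rest x,y 48.4 1.7 toolx [-0.814  0.581 -0.   ] tooly [0.581 0.814 0.001] F [1.03 2.02 1.16] w -0.3 j6 [ 0.09  0.25 -0.62  0.7   0.    0.71]
scene orange [260 153  10  12  54] [263.59259259 157.92592593]
```

Emit:
arm_command --plan "1 0 -0.001 0.0002 0; 1 0 0 0 0; 1 0 0 0 0"

```text
time_s: 11.08
ee_pos: [434.0, 39.7, 71.0]
orientation: [0.957, 2.99, 0.004]
contact_force: [3.2, 4.0, 1.4]
gripper_width: -0.0
finger_force: 2.6
```

```bash
python3 - <<'E'
from h import *
st();look("scene",(235,135,330,215))
E
```

```text
t 11.08 p [434.   39.7  71. ] rest x,y 48.6 2.1 toolx [-0.814  0.581 -0.001] tooly [0.581 0.814 0.003] F [3.23 4.   1.45] w -0.0 j6 [ 0.09  0.25 -0.62  0.7   0.    0.71]
scene orange [260 153  10  12  53] [263.58490566 157.83018868]
```

The force rose to 5 N while the bottle stopped, so the nozzle is against the cork. I back off gently.

Emit:
arm_command --plan "1 0 0.002 -0.0005 0; 1 0 0.004 -0.001 0; 1 0 0.01 -0.002 0; 1 0 0.02 -0.005 0; 1 0 0.03 -0.01 0"

```text
time_s: 11.55
ee_pos: [468.2, 91.7, 88.0]
orientation: [-0.96, -2.986, 0.007]
contact_force: [0.4, 0.6, -0.2]
gripper_width: -0.2
finger_force: 0.0
```

Emit:
arm_command --plan "1 0 0.02 -0.03 0; 1 0 0.02 -0.04 0; 1 0.03 0 -0.025 0; 1 0.035 0.02 0 0; 1 0.035 0.02 0 0"

```text
time_s: 11.97
ee_pos: [436.0, 216.2, 183.4]
orientation: [0.961, 2.988, 0.003]
contact_force: [0.9, 0.4, -0.9]
gripper_width: -0.1
finger_force: 0.0
```

Emit:
arm_command --plan "1 0.035 0.02 0 0; 1 0 0 0 0; 1 0 0 0 0"

```text
time_s: 12.22
ee_pos: [417.2, 253.2, 181.3]
orientation: [0.951, 2.994, -0.002]
contact_force: [-0.3, 0.1, -0.1]
gripper_width: -0.2
finger_force: 0.0
```

```bash
python3 - <<'E'
from h import *
st()
S=look("scene",(235,135,330,215));T=look("top",(175,170,285,280))
a=cv2.resize(S["color"][125:225,230:330],(400,400),interpolation=cv2.INTER_CUBIC)
b=cv2.resize(T["color"][165:285,165:285],(400,400),interpolation=cv2.INTER_CUBIC)
cv2.imwrite("pics/c8.png",np.hstack([a,b]))
E
```

```text
t 12.22 p [417.2 253.2 181.3] rest x,y -115.4 -135.5 toolx [-0.817  0.577 -0.   ] tooly [ 0.577  0.817 -0.001] F [-0.32  0.08 -0.07] w -0.2 j6 [ 0.55  0.23 -0.32  1.03 -0.    1.16]
scene orange [260 153  10  12  54] [263.59259259 157.92592593]
top orange [251 238  14  13  76] [257.65789474 244.43421053]
```

View pics/c8.png

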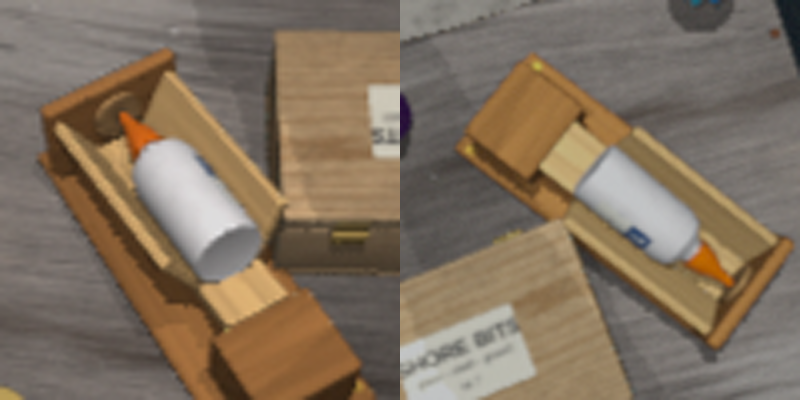

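The bottle lies straight in the trough with the nozzle tip on the cork (scene crop 122,113; top crop 732,284), and it did not move as I withdrew.

```bash
python3 -c "
from station import arm
print(arm.job_done())"
```

```text
the job is handed in; nothing more can be done
None
```

The glue bottle was tipped off its step and pushed home, lying in its rest with the nozzle against the cork pad. Nothing else was disturbed that I could see, and the job was handed in at about 12 s.

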